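# Enable the specimen X-ray with its key

### The job

Switch on the specimen X-ray at its desk console: take the big black-headed key off its hook on the key rack, push it fully home in the console's key switch, and turn it clockwise as far as it goes, to on. Leave the key in the switch, keep clear of the emergency stop, and leave the small key hanging and the jar and slide box where they are.

Things in the scene. Friction and masses are not known exactly. Their poses are not given: they have to be found in the camera images.
- key: Console key, about 35 g, 61.5 mm long, hanging blade down. Origin: blade tip; z from tip to head, y across its width, x through its thickness. Steel blade z 0-24 mm, 9 wide x 3 thick (last 3 mm 7 x 2); black collar z 24-29.5, 14 x 8; black rectangular plastic head z 29.5-61.5, 32 wide x 9 thick (corners rounded 5), 12 mm square hole z 43.5-55.5. Works either way round (half turn about z).
- key_grip (a point): Point on the key's axis 51 mm above the blade tip, axes as the key's: TCP height for pinching the head from above by its two flat side edges (32 mm apart, along y), free on both sides while it hangs and when it is in the switch; the fingertips then end 2.5 mm above the head's lower edge.
- key_shoulder (a point): Point on the key's axis at the foot of its collar, 24 mm above the blade tip; axes as the key's. It meets lock_face when the key is fully home.
- rack: Key rack fixed to the bench. Origin: centre of the underside of its grey foot (100 x 180 x 8 mm), z up. Posts at x 30, y +-78 and between them an 8 mm rail at x 30, height 100 mm. Two level hooks of 3.5 mm wire at y +40 and -40, height 100, run from the rail to x -8; their ends turn up 3 mm and reach x -13.
- rack_mid (a point): Point of the rack midway between the two hanging keys, at hook height (rack x 6, y 0, z 100 mm), axes as the rack's. The keys hang 40 mm to either side in y (which on which varies), wide side along y. To unhook one: lift 5 to 6 mm (its hole has 8.5 mm of play on the wire), draw it 30 mm or more towards -x, then up.
- small_key: Bystander: smaller all-steel key with a round ring head (22 mm wide, 47 mm long), hanging on the other hook. Origin: blade tip, axes as the key's.
- console: Desk console fixed to the bench, 188 mm deep (x), 240 wide (y); origin: centre of underside. Its aluminium panel slopes up 0.21 rad from the front (-x, 45 mm high) to the back (84 mm). Key switch at x 0, y 65; push button at x -29, y -13; red mushroom emergency stop at x -29, y -75, 36 mm over the panel. Within 60 mm of the key switch nothing else stands over 10 mm.
- lock_face (a point): Centre of the key switch's face, the brass barrel; fixed, does not turn. z: panel's outward normal, x up the slope. A steel ring (inner diameter 19, outer 34 mm) stands 3.5 mm over the face. Keyway 10.5 x 4.5 mm, 25 deep, 1.5 mm chamfer; at off its long side lies along x: the key goes in along -z with its width (key y) along this x until the collar sits on the face.
- barrel (a joint): Turn of the key switch's barrel (rad): 0 = off, as at the start; 1.05 (60 degrees) = on, at the stop. Grows clockwise seen from above the panel. 0.05 N m of friction; it stays where it is left. The key has about 0.15 rad of play in the keyway, so the hand turns about 1.2 rad to reach the stop.
- estop (a joint): Travel of the red emergency stop (m): 0 = up, 0.006 = pressed in; spring loaded.
- medium: Bystander: a small jar, 36 mm diameter, 65 mm high, standing loose on the bench. Origin: centre of its underside.
- slide_box: Bystander: a flat grey slide box, 92 x 102 x 35 mm, loose on the bench. Origin: centre of its underside.
Not all that is in view belongs to the job. There is more than one size of the key; the job needs the middle-sized.

How it is judged (in metres and radians):
On the way, in this order (a step that is already met when the one before it is completed fails the run):
1. the key is fully home in the key switch, which is still off (distance between key_shoulder and lock_face below 0.004 m and angle between the z axis of key and the z axis of lock_face, either way round below 0.15 rad and value of joint barrel below 0.35 rad), for 0.1 s.
2. the key, still home, has been turned to on (distance between key_shoulder and lock_face below 0.004 m and value of joint barrel above 0.95 rad), for 0.1 s.
At the end, for the whole second after the job is handed in: The key switch is on (barrel past 0.95 of 1.05 rad), the key is at rest and still fully home in it (shoulder within 4 mm of the switch's face, upright to the panel within 0.15 rad), and the small key still hangs on its hook (all of step 2 and angle between the z axis of key and the z axis of lock_face, either way round below 0.15 rad and linear speed of key below 0.02 m/s and angular speed of key below 0.2 rad/s and distance of small_key from where it was at the start of the episode below 0.03 m); the robot touches nothing.
It fails at once if the emergency stop is pressed (more than 3 mm) (value of joint estop above 0.003 m).
It fails at once if the small key is knocked (moved more than 30 mm) (distance of small_key from where it was at the start of the episode above 0.03 m).
It fails at once if the jar or the slide box is moved more than 30 mm (distance of any of medium, slide_box from where it was at the start of the episode above 0.03 m).
It also fails if it takes over 50 s, if anything falls off the work surface, if the arm or the gripper's body presses on something with over 40 N, if the wrist force passes 120 N, or if a joint passes its speed limit or range.

### The arm

A 6-joint arm with a two-finger parallel gripper is mounted at the origin on the work surface. World frame = base frame: x ahead of the robot, y to its left, z up, the work surface at z = 0. Lengths are in mm, angles in rad, forces in N, time in s.
With the tool pointing down it reaches from about 275 to 750 mm from the base axis. Payload 10.2 kg.
Tool frame: the origin (TCP) lies between the finger pads, 19 mm behind the fingertips; this is the grasp point; z points along the fingers, y is the line along which they close (so a half turn about z gives the same grasp; the last joint's range is limited). The gripper opens to 85 mm and grips with 20 to 120 N. Pads are 22 mm wide; open, the fingers measure 114 mm over their backs; the gripper's body (76 mm by 85 mm) begins 54 mm behind the grasp point. The pads swing forward as they close: fully open they stand 13 mm farther back than shut.
Start: joints at [1.047, 0.313, 1.498, -0, 1.331, -0.223], TCP at [155.562, 501.43, 249.994] pointing down, gripper open.
Joint ranges: [-2.94, 2.94], [-0.97, 2.17], [0.19, 2.56], [-1.23, 4.37], [0.02, 3.11], [-2.88, 2.88]. Speed limits (rad/s): [2.39, 2.39, 3.01, 3.14, 3.14, 3.14].

### API

Orientations are given as a unit quaternion [w, x, y, z].
In Python, from rig import sense, capture, finish_job gives the robot as it stands. The module is installed in compiled form; this text tells all that it offers.
- The arm moves only by the tool move_arm, never from a script. Its argument "moves" is a list of rows, each an object with "turn": the turn, a rotation vector about the tool's x, y, z in rad, a list of three; "translation": the shift along the tool's x, y, z in mm, a list of three; "hand": the opening, from 0 (shut) to 1 (fully open). In form: [{"turn": [wx, wy, wz], "translation": [x, y, z], "hand": hand}, ...]. A call has 1 to 10 rows; each row shifts and turns the commanded pose from where the row before left it, along the tool's axes as they then stand; what a row does not reach is not made up. A row lasts 1/12 s, in which the tool goes at most 41.7 mm and 7.16 degrees, less where a joint would pass 70% of its speed; a pose out of reach is approached as far as the arm can. A call with a gripper value outside its range is refused whole. The fingers move at their own pace and stop on an object; "grip_force" is the grip in N (left out, the last holds). Time passes only in rows, so rows that do not move let the fingers close. It gives the time, the measured TCP pose, the force, the opening and the grip force at its end, in the units of the state.
- sense(): the state, without advancing time (a new reading comes with each control period).
- capture(name): name is "scene" or "top" or "wrist"; returns a dict with "image" (480x640x3 uint8, blue, green, red), "z_map" (480x640 float32, mm along the optical axis (not along the pixel's ray), 0 where there is no reading), "vertical_fov" (degrees; the focal length in pixels is half the picture's height over the tangent of half this angle, whatever the lens; pixels are square), "cx", "cy" (the principal point, pixels), "R" (3x3) and "t" (3): a world point X has camera coordinates R X + t; the wrist camera has in their place "T_tool_cam" (4x4, takes a point from camera to tool coordinates, whose origin is the TCP and whose axes are the flange's). Camera axes: x right, y down, z forward; pixel columns grow to the right and rows downward; lengths in mm; the calibration is good to about 2 mm. A picture is of the moment at which its call begins: read the wrist's pose just before it.
- finish_job(): hands the job in; it is judged then, once.
The state is a dict: "time_s": time; "joints": joint angles; "dq": joint speeds; "tau": joint torques, N m; "eef_pos": TCP position; "ee_rot": TCP orientation; "force": force on the tool from outside, world axes, zero at the start; "wrist_torque": the same for the moment, N m; "grip_width": opening from 0.0 (shut) to 1.0 (fully open); "grip_force": force on a finger pad.
Only numpy, scipy, OpenCV 4.12 (cv2) and the standard library are available. Lean on these libraries where they do the work, as an engineer would, in place of code of your own. Each camera call takes 0.05 s, during which the arm holds its last target. There are 200 camera calls.

## Working session

There is one attempt and no reset: what is moved stays moved. The work goes in short steps, Python scripts to look and compute and a tool call to move; the robot and the scene stay as the last step left them, time stands still between calls to the robot, and variables do not carry over. Pictures are saved under pics/ and viewed, at most 13 in all, crops included, and the job is handed in when it is done.

Besides the shell and the picture viewer there is one more tool, called after "Call:" as name(argument=value, ...), one argument or row to a line, values as JSON. move_arm: Moves the arm, as the interface text tells. Its arguments: {"type":"object","properties":{"moves":{"type":"array","items":{"type":"object","properties":{"turn":{"type":"array","items":{"type":"number"}},"translation":{"type":"array","items":{"type":"number"}},"hand":{"type":"number"}}}},"grip_force":{"type":"number"}},"required":["moves"]}

```bash
mkdir -p pics
cat > h.py <<'E'
import numpy as np, cv2, pickle
from rig import sense, capture
from scipy.spatial.transform import Rotation as Ro
def cap(n):
    s=sense(); c=capture(n); c['s']=s
    if n=='wrist':
        q=s['ee_rot']; Rt=Ro.from_quat([q[1],q[2],q[3],q[0]]).as_matrix()
        T=np.eye(4);T[:3,:3]=Rt;T[:3,3]=s['eef_pos']; W=T@np.array(c['T_tool_cam'])
        c['Rc'],c['o']=W[:3,:3],W[:3,3]
    else:
        R=np.array(c['R']);c['Rc']=R.T;c['o']=-R.T@np.array(c['t'])
    c['f']=240/np.tan(np.radians(c['vertical_fov'])/2)
    return c
def ray(c,u,v): return c['Rc']@np.array([(u-c['cx'])/c['f'],(v-c['cy'])/c['f'],1])
def pt(c,u,v): return c['o']+ray(c,u,v)*c['z_map'][int(round(v)),int(round(u))]
def onz(c,u,v,z):
    d=ray(c,u,v); return c['o']+d*(z-c['o'][2])/d[2]
def cloud(c):
    v,u=np.mgrid[:480,:640]; z=c['z_map']
    P=np.stack([(u-c['cx'])/c['f']*z,(v-c['cy'])/c['f']*z,z],-1)@c['Rc'].T+c['o']
    P[z==0]=np.nan; return P
def proj(c,X):
    p=c['Rc'].T@(np.array(X)-c['o']); return p[:2]/p[2]*c['f']+[c['cx'],c['cy']]
E
python3 - <<'E'
from h import *
print(sense())
for n in ('scene','top'):
    c=cap(n); cv2.imwrite(f'pics/{n}0.png',c['image']); pickle.dump(c,open(n+'.pkl','wb')); print(n,c['f'],c['o'],c['Rc'][:,2])
E
```

```text
{'time_s': 0.0, 'joints': array([ 1.04658793e+00,  3.13444341e-01,  1.49846498e+00, -3.96690465e-05,
        1.33100416e+00, -2.23373735e-01]), 'dq': array([ 0.00263219, -0.0004161 , -0.00077727,  0.00066822,  0.0003205 ,
        0.0006004 ]), 'tau': array([-4.19538401e-04, -4.12272656e+01, -2.59746015e+01, -2.15596028e-04,
        4.19676522e-03, -8.76751130e-06]), 'eef_pos': array([155.44745181, 501.20071221, 249.4274572 ]), 'ee_rot': array([-2.23214570e-04,  1.49846062e-01,  9.88709119e-01, -6.21846064e-04]), 'force': array([ 0.27490851, -0.06963268, -0.79745672]), 'wrist_torque': array([0.01297066, 0.02923549, 0.04914534]), 'grip_force': 0.0, 'grip_width': 0.996385180334451}
scene 475.4132399158674 [906.70136033 137.84562558 747.43274777] [-0.48510703 -0.11453043 -0.86692211]
top 459.89854790802605 [467.62348343  48.08448593 933.44425304] [ 0.08550498 -0.02319717 -0.99606766]
```

View pics/scene0.png

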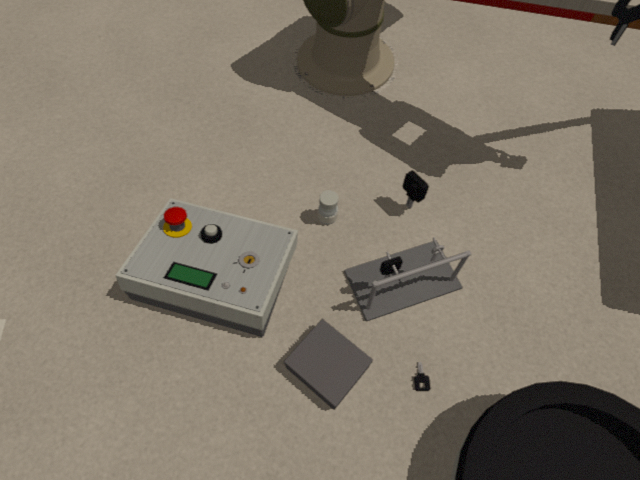

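View pics/top0.png

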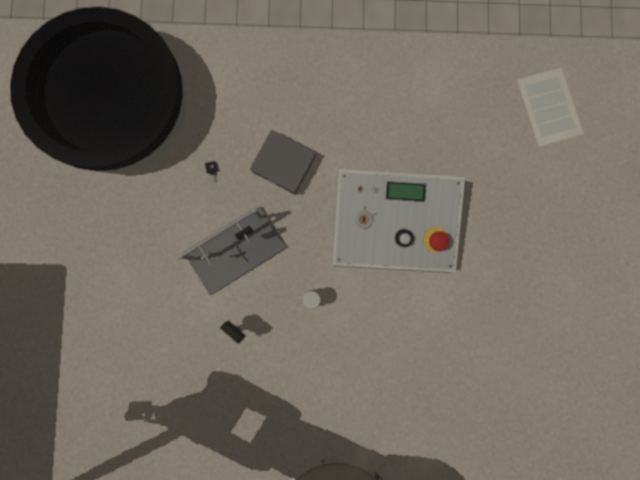

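Black key on the rack's left hook: scene (392,266), top (244,233). The small key is at top (205,255), and loose decoys at scene (415,187) and (422,382). Switch at scene (248,260), top (364,219). Now coarse positions.

Run:
```python
from h import *
np.set_printoptions(precision=1,suppress=True)
t=pickle.load(open('top.pkl','rb'));s=pickle.load(open('scene.pkl','rb'))
for nm,c,pts in (('top',t,dict(key=(244,233),lock=(364,219),estop=(437,240),box=(284,161),jar=(312,299),c1=(340,171),c2=(464,178),c3=(334,266),c4=(456,271),f1=(240,262))),
 ('scene',s,dict(key=(392,266),lock=(248,260),rail=(420,268),jar=(328,200),railL=(375,284),railR=(466,255),estop=(176,216)))):
  for k,p in pts.items(): print(nm,k,pt(c,*p))
P=cloud(t); 
m=(P[...,2]>92)&(P[...,2]<112)&(np.arange(640)[None]>170)&(np.arange(640)[None]<290)&(np.arange(480)[:,None]>190)&(np.arange(480)[:,None]<300)
X=P[m];print(m.sum(),np.c_[np.argwhere(m)[::6],X[::6]])
for nm,c,uvs in (('top',t,[(262,208),(287,245),(211,293),(187,255)]),('scene',s,[(345,272),(365,316),(461,287),(431,243)])):
  for p in uvs: print(nm,'foot',onz(c,*p,8))
```

```text
top key [548.8 178.8 109.7]
top lock [585.4 -41.3  62.8]
top estop [ 545.2 -173.4   94.3]
top box [701.3 116.5  36. ]
top jar [431.8  54.6  65.8]
top c1 [672.8   7.2  82.4]
top c2 [ 665.4 -228.2   81.9]
top c3 [496.5  11.9  -2.2]
top c4 [ 491.3 -237.4   -0.7]
top f1 [500.3 201.    6.9]
scene key [549.2 184.9  89.3]
scene lock [582.5 -41.4  64.3]
scene rail [550.2 225.5 104.3]
scene jar [436.5  57.8  66.1]
scene railL [593.2 164.1 104.2]
scene railR [508.7 292.  101.6]
scene estop [ 548.4 -172.1   94.1]
626 [[208.  253.  595.  164.8 105.7]
 [209.  254.  593.4 163.1 104.3]
 [210.  253.  591.7 164.9 103.8]
 [211.  250.  589.2 169.8 106.9]
 [211.  256.  590.8 160.2  98.1]
 [212.  252.  587.7 166.3 105.6]
 [213.  247.  585.5 175.1 106.7]
 [214.  243.  583.9 182.7 103.9]
 [214.  249.  584.3 172.  103. ]
 [215.  245.  582.  178.8 105.3]
 [216.  241.  580.2 186.2 103.8]
 [216.  248.  580.9 174.  100.9]
 [217.  244.  578.4 180.6 104.4]
 [218.  240.  576.3 187.6 105.1]
 [219.  236.  574.6 195.1 103.3]
 [219.  242.  574.7 184.1 104.2]
 [220.  238.  572.8 191.4 103.6]
 [221.  234.  570.9 198.6 1
[... 2417 characters left out ...]
254.  183.  509.2 287.4 103.1]
 [254.  204.  509.8 249.4 105.5]
 [254.  210.  510.4 240.4  98.3]
 [255.  182.  507.2 288.4 105.5]
 [255.  206.  508.1 245.7 105.8]
 [256.  179.  505.3 293.7 105.3]
 [256.  203.  506.2 251.  105.7]
 [257.  180.  503.6 292.2 104.2]
 [257.  203.  504.5 251.3 104.1]
 [258.  180.  502.  293.1 100.8]
 [258.  204.  503.2 252.3  92.2]
 [259.  207.  501.1 244.1 103.7]
 [261.  209.  497.6 240.4 103.6]
 [264.  209.  492.1 239.8 105.3]]
top foot [610.5 160.4   8. ]
top foot [536.5 107.8   8. ]
top foot [437.5 256.    8. ]
top foot [512.1 306.8   8. ]
scene foot [536.7 113.6   8. ]
scene foot [607.5 162.3   8. ]
scene foot [515.7 311.3   8. ]
scene foot [441.8 251.3   8. ]
```

Call:
move_arm(
  moves=[
    {"turn": [0, 0, 0], "translation": [-36, -14, 0], "hand": 1},
    {"turn": [0, 0, 0], "translation": [-36, -14, 0], "hand": 1},
    {"turn": [0, 0, 0], "translation": [-36, -14, 0], "hand": 1},
    {"turn": [0, 0, 0], "translation": [-36, -14, 0], "hand": 1},
    {"turn": [0, 0, 0], "translation": [-36, -14, 0], "hand": 1},
    {"turn": [0, 0, 0], "translation": [-36, -14, 0], "hand": 1},
    {"turn": [0, 0, 0], "translation": [-36, -14, 0], "hand": 1},
    {"turn": [0, 0, 0], "translation": [-36, -14, 0], "hand": 1},
    {"turn": [0, 0, 0], "translation": [-36, -14, 0], "hand": 1},
    {"turn": [0, 0, 0], "translation": [-36, -14, 0], "hand": 1},
  ],
)

```text
time_s: 0.93
eef_pos: [459.1, 259.5, 249.8]
ee_rot: [-0.0, 0.15, 0.989, -0.0]
force: [0.4, 1.0, -0.8]
grip_width: 1.001
grip_force: 0.0
```

Call:
move_arm(
  moves=[
    {"turn": [0, 0, -0.115], "translation": [0, 0, 0], "hand": 1},
    {"turn": [0, 0, -0.115], "translation": [0, 0, 0], "hand": 1},
    {"turn": [0, 0, -0.115], "translation": [0, 0, 0], "hand": 1},
    {"turn": [0, 0, -0.115], "translation": [0, 0, 0], "hand": 1},
    {"turn": [0, 0, -0.11], "translation": [0, 0, 0], "hand": 1},
    {"turn": [0, 0, -0.11], "translation": [0, 0, 0], "hand": 1},
    {"turn": [0, 0, -0.11], "translation": [0, 0, 0], "hand": 1},
    {"turn": [0, 0, -0.11], "translation": [0, 0, 0], "hand": 0.65},
    {"turn": [0, 0, 0], "translation": [0, 0, 0], "hand": 0.65},
  ],
)

```text
time_s: 1.68
eef_pos: [457.8, 261.0, 249.7]
ee_rot: [-0.0, -0.297, 0.955, 0.0]
force: [-0.1, 0.9, -0.5]
grip_width: 0.751
grip_force: 0.0
```

```bash
cat >> h.py <<'E'
def dlt(target,yang=None):
    "remaining shift in tool axes, current y angle"
    s=sense();q=s['ee_rot'];R=Ro.from_quat([q[1],q[2],q[3],q[0]]).as_matrix()
    print('pos',np.round(s['eef_pos'],1),'xax',R[:,0].round(3),'yang',np.degrees(np.arctan2(R[1,1],R[0,1])).round(2),'z',R[:,2].round(3),'t',s['time_s'],'F',np.round(s['force'],1),'M',np.round(s['wrist_torque'],2),'grip',s['grip_width'],s['grip_force'])
    d=R.T@(np.array(target)-s['eef_pos']); print('shift tool',d.round(1)); return d
E
python3 - <<'E'
from h import *
dlt([552,179.5,200])
c=cap('wrist');print(c['T_tool_cam'],c['f']);pickle.dump(c,open('w1.pkl','wb'));cv2.imwrite('pics/w1.png',c['image'])
print(proj(c,[552,179.5,107]),proj(c,[506,246,100]))
E
```

```text
pos [457.8 261.  249.7] xax [-0.824 -0.567  0.001] yang 124.55 z [-0.001 -0.    -1.   ] t 1.6833 F [-0.1  0.9 -0.5] M [-0.03 -0.01  0.  ] grip 0.750521633214577 0.0
shift tool [ -31.4 -120.6   49.6]
[[-8.37882312e-04 -9.64797594e-01 -2.62992205e-01  6.63117398e+01]
 [ 9.99999542e-01 -9.30242158e-04  2.26673898e-04  1.03970520e+00]
 [-4.63340868e-04 -2.62991895e-01  9.64797931e-01 -1.25742280e+02]
 [ 0.00000000e+00  0.00000000e+00  0.00000000e+00  1.00000000e+00]] 379.4167757841163
[156.31866868 270.22096215] [265.37236234 266.77411774]
```

View pics/w1.png

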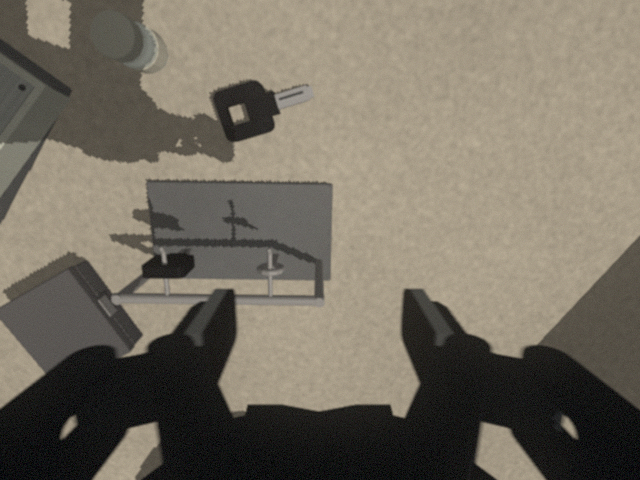

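The key's head spans about (142–193, 265) on its hook, with the small key at (270,268). Both are aligned with the tool's y.

Call:
move_arm(
  moves=[
    {"turn": [0, 0, 0], "translation": [-6, -40, 0], "hand": 0.65},
    {"turn": [0, 0, 0], "translation": [-6, -40, 0], "hand": 0.65},
    {"turn": [0, 0, 0], "translation": [-6, -36, 0], "hand": 0.65},
    {"turn": [0, 0, 0], "translation": [0, 0, 20], "hand": 0.65},
    {"turn": [0, 0, 0], "translation": [0, 0, 20], "hand": 0.65},
    {"turn": [0, 0, 0], "translation": [0, 0, 0], "hand": 0.65},
    {"turn": [0, 0, 0], "translation": [0, 0, 0], "hand": 0.65},
  ],
)

```text
time_s: 2.32
eef_pos: [537.9, 175.4, 209.7]
ee_rot: [-0.001, -0.294, 0.956, 0.0]
force: [-0.2, 0.2, 0.2]
grip_width: 0.646
grip_force: 0.0
```

Run:
```python
from h import *
dlt([552,179.5,200])
c=cap('wrist');pickle.dump(c,open('w2.pkl','wb'));cv2.imwrite('pics/w2.png',c['image'])
print(proj(c,[552,179.5,107]),proj(c,[506,246,100]))
```

```text
pos [537.9 175.4 209.7] xax [-0.827 -0.562  0.002] yang 124.2 z [-0.002 -0.    -1.   ] t 2.3167 F [-0.2  0.2  0.2] M [ 0.01 -0.   -0.04] grip 0.6463321810164113 0.0
shift tool [-14.   -4.6   9.6]
[309.56040764 266.02007679] [433.40888205 261.34961971]
```

View pics/w2.png

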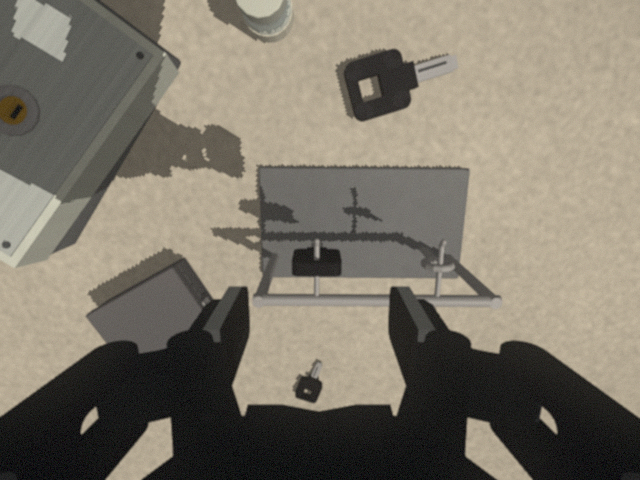

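Key head at (293–341, 250–275), rail at row 300; the switch shows at (13,110). Now measuring.

Run:
```python
from h import *
np.set_printoptions(precision=1,suppress=True)
c=pickle.load(open('w2.pkl','rb'));P=cloud(c);im=c['image']
g=im.max(2)
m=np.zeros((480,640),bool);m[244:280,285:350]=g[244:280,285:350]<35
n,l,st,ce=cv2.connectedComponentsWithStats(m.astype(np.uint8))
i=1+st[1:,4].argmax();print(st[i],ce[i]);m=l==i
X=P[m];print(np.nanmedian(X,0),np.nanpercentile(X[:,2],[2,20,50,80,98]))
for r in range(248,280,3):
  u=np.where(m[r])[0]
  if len(u): print(r,u[0],u[-1],np.nanmedian(P[r,u],0), P[r,u[0]+1],P[r,u[-1]-1])
# top edge row: colour
print(im[246:280:2,305].tolist())
# rail line
R=P[294:306,265:490].reshape(-1,3);R=R[np.abs(R[:,2]-103)<3]
v=np.linalg.svd(R[:,:2]-R[:,:2].mean(0))[2][0] if len(R)<3000 else np.linalg.eigh(np.cov(R[:,:2].T))[1][:,1]
print('rail',len(R),R.mean(0),R[:,2].max(),np.degrees(np.arctan2(v[1],v[0]))%180)
# foot edges
for uv in [(259,168),(469,170)]: print(onz(c,*uv,8))
```

```text
[317 248  23  16 149] [329.2 255.7]
[542.1 188.3  92.5] [ 80.3  86.8  92.5 104.  109.4]
248 321 321 [545.1 183.9  77.9] [544.7 184.5  77.8] [545.2 183.1  79.1]
251 323 337 [541.4 189.3  85.3] [544.3 185.8  83.9] [539.4 192.5  84.6]
254 322 338 [542.3 188.4  91.6] [544.5 185.   91.4] [nan nan nan]
257 322 336 [542.8 187.7  98.6] [546.1 186.   92.2] [540.2 191.5  97.8]
260 324 338 [541.2 189.5 104.9] [543.7 185.8 105. ] [539.8 192.5 103.5]
263 317 335 [542.  189.1 109.4] [546.6 182.3 109.4] [540.8 190.5 110.2]
[[102, 106, 108], [75, 77, 77], [26, 26, 27], [32, 32, 31], [15, 14, 22], [31, 31, 31], [37, 40, 42], [27, 38, 38], [31, 34, 34], [45, 41, 46], [37, 41, 46], [41, 45, 46], [36, 41, 39], [38, 39, 44], [39, 38, 44], [85, 96, 100], [146, 166, 179]]
rail 1786 [549.8 225.1 104.5] 105.99835065877343 124.14328192973574
[532.9 112.3   8. ]
[433.8 261.5   8. ]
```

Run:
```python
from h import *
np.set_printoptions(precision=1,suppress=True)
c=pickle.load(open('w2.pkl','rb'));P=cloud(c);im=c['image'];g=im.max(2)
m=np.zeros((480,640),np.uint8);m[244:282,285:350]=g[244:282,285:350]<62
for r in range(262,282,2):
  u=np.where(m[r])[0]
  if len(u): print(r,u[0],u[-1],np.nanmedian(P[r,u],0),onz(c,(u[0]+u[-1])/2,r,107.7),np.linalg.norm(onz(c,u[0]-.5,r,107.7)-onz(c,u[-1]+.5,r,107.7)))
```

```text
262 292 340 [546.8 180.9 108.7] [547.3 181.3 107.7] 31.00191795750018
264 292 340 [547.9 181.7 109.7] [548.4 182.  107.7] 31.046996665442816
266 293 340 [548.7 182.6 109.6] [549.3 183.  107.7] 30.457787267193552
268 292 340 [550.  183.1 109.5] [550.6 183.5 107.7] 31.13754851776352
270 293 340 [551.1 184.2 109.5] [551.5 184.5 107.7] 30.546750705147076
272 292 340 [552.  184.5 109.8] [552.8 185.  107.7] 31.228630131384072
274 293 339 [553.3 185.3 109.7] [554.  185.8 107.7] 29.99786609173273
```

Call:
move_arm(
  moves=[
    {"turn": [0, 0, 0], "translation": [-15, 0, 0], "hand": 0.65},
    {"turn": [0, 0, 0], "translation": [0, 0, 30], "hand": 0.65},
    {"turn": [0, 0, 0], "translation": [0, 0, 20], "hand": 0.65},
    {"turn": [0, 0, 0], "translation": [0, 0, 10], "hand": 0.65},
    {"turn": [0, 0, 0], "translation": [0, 0, 0], "hand": 0.65},
    {"turn": [0, 0, 0], "translation": [0, 0, 0], "hand": 0.65},
  ],
)

```text
time_s: 2.87
eef_pos: [551.0, 184.1, 151.3]
ee_rot: [0.001, -0.295, 0.955, -0.0]
force: [0.1, -0.4, -0.1]
grip_width: 0.654
grip_force: 0.0
```

Run:
```python
from h import *
dlt([550.7,183.6,97.5])
c=cap('wrist');pickle.dump(c,open('w3.pkl','wb'));cv2.imwrite('pics/w3.png',c['image'])
g=c['image'].max(2)
m=(g<62)
for r in range(230,330,6):
  u=np.where(m[r,200:440])[0]+200
  s=np.split(u,np.where(np.diff(u)>1)[0]+1); print(r,[(a[0],a[-1]) for a in s if len(a)>8])
```

```text
pos [551.  184.1 151.3] xax [-0.826 -0.564 -0.001] yang 124.32 z [ 0.002  0.    -1.   ] t 2.8667 F [ 0.1 -0.4 -0.1] M [-0.04 -0.04  0.01] grip 0.653597847019986 0.0
shift tool [ 0.6 -0.2 53.8]
230 []
236 []
242 []
248 []
254 [(np.int64(287), np.int64(312)), (np.int64(320), np.int64(345))]
260 [(np.int64(286), np.int64(312)), (np.int64(321), np.int64(347))]
266 [(np.int64(284), np.int64(316)), (np.int64(318), np.int64(348))]
272 [(np.int64(284), np.int64(348))]
278 [(np.int64(284), np.int64(348))]
284 [(np.int64(285), np.int64(348))]
290 []
296 [(np.int64(237), np.int64(248)), (np.int64(391), np.int64(401))]
302 [(np.int64(234), np.int64(248)), (np.int64(390), np.int64(404))]
308 [(np.int64(204), np.int64(214)), (np.int64(230), np.int64(248)), (np.int64(390), np.int64(406)), (np.int64(423), np.int64(433))]
314 [(np.int64(200), np.int64(211)), (np.int64(227), np.int64(248)), (np.int64(389), np.int64(410)), (np.int64(426), np.int64(438))]
320 [(np.int64(200), np.int64(208)), (np.int64(224), np.int64(248)), (np.int64(389), np.int64(413)), (np.int64(430), np.int64(439))]
326 [(np.int64(221), np.int64(248)), (np.int64(389), np.int64(416))]
```

View pics/w3.png

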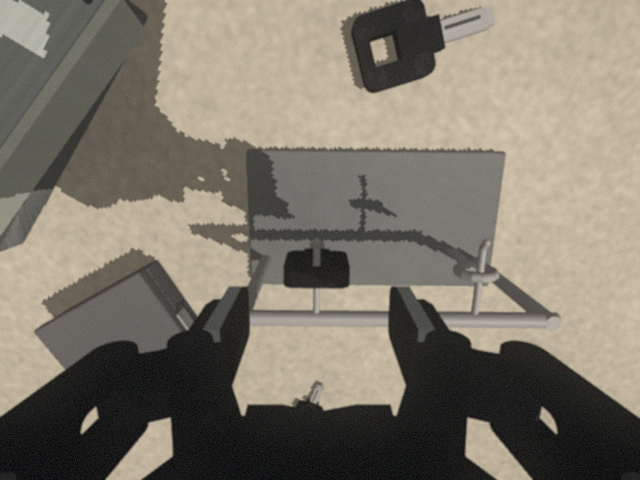

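The key is centred at column 316 between the fingers (319). Row check gives the tool-x position.

Run:
```python
from h import *
c=pickle.load(open('w3.pkl','rb'));P=cloud(c)
m=c['image'].max(2)<62
u=np.where(m[240:295,290:340].sum(1)>30)[0]+240;print(u[0],u[-1])
for r in range(264,290,3): print(r,np.nanmedian(P[r,290:342],0).round(1),onz(c,316,r,107.7).round(1))
```

```text
251 286
264 [547.8 180.6 100.9] [544.9 179.7 107.7]
267 [547.  180.8 105.2] [546.1 180.5 107.7]
270 [546.9 180.8 109.4] [547.4 181.4 107.7]
273 [548.1 181.6 109.6] [548.6 182.2 107.7]
276 [549.3 182.5 109.9] [549.9 183.1 107.7]
279 [550.7 183.4 109.6] [551.1 183.9 107.7]
282 [552.1 184.4 109.5] [552.4 184.8 107.7]
285 [553.1 185.  109.5] [553.7 185.7 107.7]
288 [555.4 194.6 106.2] [554.9 186.5 107.7]
```

Call:
move_arm(
  moves=[
    {"turn": [0, 0, 0], "translation": [0.5, 0, 25], "hand": 0.65},
    {"turn": [0, 0, 0], "translation": [0, -1, 20], "hand": 0.65},
    {"turn": [0, 0, 0], "translation": [0, 0, 8.5], "hand": 0.65},
    {"turn": [0, 0, 0], "translation": [0, 0, 0], "hand": 0.65},
    {"turn": [0, 0, 0], "translation": [0, 0, 0], "hand": 0.3},
    {"turn": [0, 0, 0], "translation": [0, 0, 0], "hand": 0.3},
    {"turn": [0, 0, 0], "translation": [0, 0, 0], "hand": 0.3},
    {"turn": [0, 0, 0], "translation": [0, 0, 0], "hand": 0.3},
    {"turn": [0, 0, 0], "translation": [0, 0, 0], "hand": 0.3},
  ],
  grip_force=40,
)

```text
time_s: 3.67
eef_pos: [551.6, 182.9, 98.1]
ee_rot: [0.002, -0.295, 0.955, -0.0]
force: [-0.0, -0.2, 6.5]
grip_width: 0.365
grip_force: 40.7
```

Call:
move_arm(
  moves=[
    {"turn": [0, 0, 0], "translation": [0, 0, -3], "hand": 0.3},
    {"turn": [0, 0, 0], "translation": [0, 0, -2.5], "hand": 0.3},
    {"turn": [0, 0, 0], "translation": [0, 0, 0], "hand": 0.3},
    {"turn": [0, 0, 0], "translation": [0, 0, 0], "hand": 0.3},
    {"turn": [0, 0, 0], "translation": [8, 0, 0], "hand": 0.3},
    {"turn": [0, 0, 0], "translation": [10, 0, 0], "hand": 0.3},
    {"turn": [0, 0, 0], "translation": [10, 0, 0], "hand": 0.3},
    {"turn": [0, 0, 0], "translation": [10, 0, 0], "hand": 0.3},
    {"turn": [0, 0, 0], "translation": [2, 0, 0], "hand": 0.3},
  ],
  grip_force=60,
)

```text
time_s: 4.42
eef_pos: [516.7, 159.7, 101.7]
ee_rot: [-0.001, -0.295, 0.956, 0.0]
force: [-0.5, -0.4, -0.1]
grip_width: 0.359
grip_force: 59.3
```

Run:
```python
from h import *
dlt([523,164,103])
c=cap('wrist');pickle.dump(c,open('w4.pkl','wb'));cv2.imwrite('pics/w4.png',c['image'])
```

```text
pos [516.7 159.7 101.7] xax [-0.826 -0.564  0.001] yang 124.31 z [-0.001 -0.    -1.   ] t 4.4167 F [-0.5 -0.4 -0.1] M [-0.02  0.    0.01] grip 0.3588136437455045 59.26361404359341
shift tool [-7.7 -0.  -1.3]
```

View pics/w4.png

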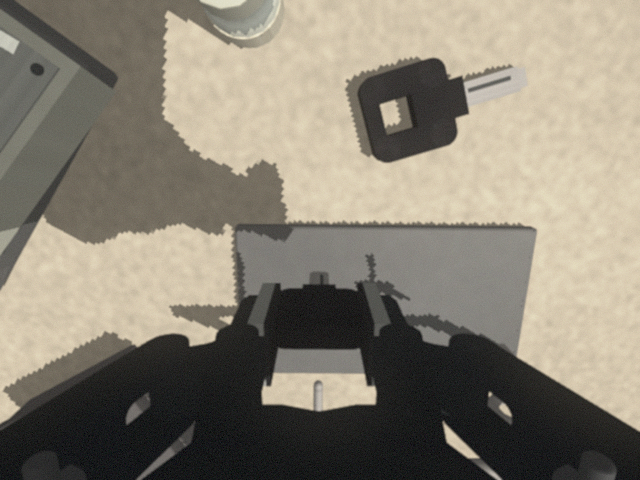

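The key is held clear of the hook, centred at column 319, blade down; the bare wire end is at (318,390). Next: lift and turn towards the console.

Call:
move_arm(
  moves=[
    {"turn": [0, 0, 0], "translation": [0, 0, -25], "hand": 0.3},
    {"turn": [0, 0, 0], "translation": [0, 0, -30], "hand": 0.3},
    {"turn": [0, 0, 0.12], "translation": [0, 0, -30], "hand": 0.3},
    {"turn": [0, 0, 0.12], "translation": [0, 0, -20], "hand": 0.3},
    {"turn": [0, 0, 0.12], "translation": [0, 0, 0], "hand": 0.3},
    {"turn": [0, 0, 0.12], "translation": [0, 0, 0], "hand": 0.3},
    {"turn": [0, 0, 0.12], "translation": [0, 0, 0], "hand": 0.3},
    {"turn": [0, 0, 0.12], "translation": [0, 0, 0], "hand": 0.3},
    {"turn": [0, 0, 0.12], "translation": [0, 0, 0], "hand": 0.3},
    {"turn": [0, 0, 0.12], "translation": [0, 0, 0], "hand": 0.3},
  ],
)

```text
time_s: 5.3
eef_pos: [518.1, 160.5, 207.0]
ee_rot: [0.0, 0.182, 0.983, 0.0]
force: [0.4, 0.5, -0.1]
grip_width: 0.362
grip_force: 59.4
```

Call:
move_arm(
  moves=[
    {"turn": [0, 0, 0.12], "translation": [0, 0, 0], "hand": 0.3},
    {"turn": [0, 0, 0.12], "translation": [0, 0, 0], "hand": 0.3},
    {"turn": [0, 0, 0.12], "translation": [0, 0, 0], "hand": 0.3},
    {"turn": [0, 0, 0.12], "translation": [0, 0, 0], "hand": 0.3},
    {"turn": [0, 0, 0.12], "translation": [0, 0, 0], "hand": 0.3},
    {"turn": [0, 0, 0.12], "translation": [0, 0, 0], "hand": 0.3},
    {"turn": [0, 0, 0.12], "translation": [0, 0, 0], "hand": 0.3},
    {"turn": [0, 0, 0.12], "translation": [0, 0, 0], "hand": 0.3},
    {"turn": [0, 0, 0.12], "translation": [0, 0, 0], "hand": 0.3},
    {"turn": [0, 0, 0.12], "translation": [0, 0, 0], "hand": 0.3},
  ],
)

```text
time_s: 6.13
eef_pos: [518.1, 160.5, 207.0]
ee_rot: [0.0, 0.706, 0.709, 0.0]
force: [-0.3, -0.7, -0.3]
grip_width: 0.363
grip_force: 59.4
```

Run:
```python
from h import *
dlt([584,-95,200])
# console orientation from top view panel fit
c=pickle.load(open('top.pkl','rb'));P=cloud(c)
for nm in ('top','scene'):
  c=pickle.load(open(nm+'.pkl','rb'));P=cloud(c)
  X=P.reshape(-1,3);X=X[(X[:,0]>500)&(X[:,0]<665)&(X[:,1]>-220)&(X[:,1]<0)&(X[:,2]>42)&(X[:,2]<90)]
  for _ in range(4):
    A=np.c_[X[:,:2],np.ones(len(X))];k=np.linalg.lstsq(A,X[:,2],rcond=None)[0];X=X[np.abs(A@k-X[:,2])<3]
  n=np.array([-k[0],-k[1],1]);n/=np.linalg.norm(n);print(nm,len(X),k,n,np.arccos(n[2]),'yaw',np.degrees(np.arctan2(-n[1],-n[0])), 'z at lock',k@[584,-41,1])
```

```text
pos [518.1 160.5 207. ] xax [-0.004  1.     0.   ] yang 0.24 z [ 0.  0. -1.] t 6.1333 F [-0.3 -0.7 -0.3] M [-0.03 -0.02  0.01] grip 0.3633363906140685 59.37471605837345
shift tool [-255.8   64.9    7. ]
top 7834 [ 2.13172299e-01 -9.66679590e-03 -5.99443089e+01] [-0.20847851  0.00945395  0.97798125] 0.2102380947150407 yaw -2.596432195220057 z at lock 64.94465245008158
scene 8868 [ 2.12540948e-01 -1.03153589e-02 -5.98226259e+01] [-0.2078865   0.01008946  0.97810092] 0.2096639199699922 yaw -2.778585185662085 z at lock 64.72421771716336
```

Call:
move_arm(
  moves=[
    {"turn": [0, 0, 0], "translation": [-36, 9, 0], "hand": 0.3},
    {"turn": [0, 0, 0], "translation": [-36, 9, 0], "hand": 0.3},
    {"turn": [0, 0, 0], "translation": [-36, 9, 0], "hand": 0.3},
    {"turn": [0, 0, 0], "translation": [-36, 9, 0], "hand": 0.3},
    {"turn": [0, 0, 0], "translation": [-36, 9, 0], "hand": 0.3},
    {"turn": [0, 0, 0], "translation": [-36, 9, 0], "hand": 0.3},
    {"turn": [0, 0, 0], "translation": [-36, 9, 0], "hand": 0.3},
    {"turn": [0, 0, 0], "translation": [0, 0, 20], "hand": 0.3},
    {"turn": [0, 0, 0], "translation": [0, 0, 10], "hand": 0.3},
    {"turn": [0, 0, 0], "translation": [0, 0, 0], "hand": 0.3},
  ],
)

```text
time_s: 6.97
eef_pos: [582.3, -90.5, 174.3]
ee_rot: [-0.002, 0.704, 0.711, -0.001]
force: [-0.1, 0.8, -0.5]
grip_width: 0.359
grip_force: 59.4
```

Run:
```python
from h import *
dlt([584,-41,200])
c=cap('wrist');pickle.dump(c,open('w5.pkl','wb'));cv2.imwrite('pics/w5.png',c['image'])
```

```text
pos [582.3 -90.5 174.3] xax [-0.01   1.     0.002] yang 0.56 z [-0.005  0.002 -1.   ] t 6.9667 F [-0.1  0.8 -0.5] M [ 0.01  0.03 -0.01] grip 0.3593934822685046 59.415911100804806
shift tool [ 49.5   2.  -25.6]
```

View pics/w5.png

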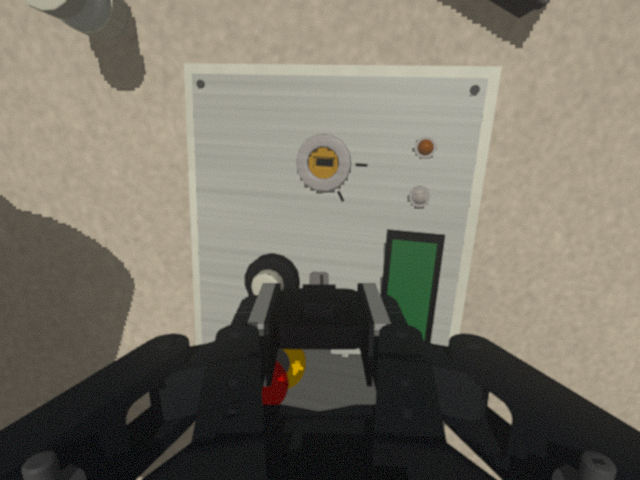

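The switch ring is centred at (324,163), keyway at (323,161) lying horizontally, with the off mark at (362,165). The held key's blade tip shows at (319,272).

```bash
cat > lock.py <<'E'
from h import *
np.set_printoptions(precision=2,suppress=True)
def lock(c):
    im=c['image'];P=cloud(c)
    hsv=cv2.cvtColor(im,cv2.COLOR_BGR2HSV)
    m=cv2.inRange(hsv,(10,120,100),(28,255,255));m[:,420:]=0; m[300:]=0
    n,l,st,ce=cv2.connectedComponentsWithStats(cv2.morphologyEx(m,cv2.MORPH_CLOSE,np.ones((9,9))))
    i=1+st[1:,4].argmax();b=l==i
    hull=cv2.convexHull(np.argwhere(b)[:,::-1].astype(np.int32));e=cv2.fitEllipse(hull);print('brass',st[i],e)
    x,y,w,h=st[i][:4]
    X=P.reshape(-1,3)
    X=X[(X[:,0]>500)&(X[:,0]<665)&(X[:,1]>-220)&(X[:,1]<5)&(X[:,2]>42)&(X[:,2]<90)]
    for _ in range(5):
        A=np.c_[X[:,:2],np.ones(len(X))];k=np.linalg.lstsq(A,X[:,2],rcond=None)[0];X=X[np.abs(A@k-X[:,2])<2]
    nrm=np.array([-k[0],-k[1],1]);nrm/=np.linalg.norm(nrm)
    F=P[b];F=F[~np.isnan(F[:,0])]
    print('panel n',nrm,'off of brass from panel',np.median((F-[0,0,k[2]])@nrm),len(X))
    off=np.median((F-[0,0,k[2]])@nrm)
    def onplane(u,v,o):
        d=ray(c,u,v);q=np.array([0,0,k[2]])+nrm*o; return c['o']+d*((q-c['o'])@nrm)/(d@nrm)
    # slot: dark inside brass box
    g=im.max(2);sub=np.zeros_like(m);sub[y+1:y+h-1,x+1:x+w-1]=(g[y+1:y+h-1,x+1:x+w-1]<75)*255
    n,l,st,ce=cv2.connectedComponentsWithStats(sub);i=1+st[1:,4].argmax();r=cv2.minAreaRect(np.argwhere(l==i)[:,::-1].astype(np.float32));print('slot',r,st[i])
    return e,r,nrm,off,onplane,b
E
python3 - <<'E'
from lock import *
c=pickle.load(open('w5.pkl','rb'))
e,r,n,off,op,b=lock(c)
print('brass ctr',op(*e[0],off),'slot',op(*r[0],off),'slot at panel',op(*r[0],0))
# ring outer
g=c['image']; 
# console edges: panel back/left edge line at white border
s=c['s'];R=c['Rc']@np.array(c['T_tool_cam'])[:3,:3].T;p=np.array(s['eef_pos'])
for nm,X in dict(tip=(0,0,51),tipf=(1,0,51),collfootF=(4,0,27),collfootL=(4,-7,27),collR=(4,7,27),headF=(4.5,0,21.5),headT=(4.5,0,-10.5),headTb=(-4.5,0,-10.5)).items(): print(nm,proj(c,p+R@np.array(X)))
im=c['image'].max(2); print(im[264:350:2,319].tolist()); P=cloud(c)
Q=(P-p)@R
for r_ in range(268,346,5): print(r_,Q[r_,310:328].mean(0), Q[r_,319])
# panel top & left border lines
gray=cv2.cvtColor(c['image'],cv2.COLOR_BGR2GRAY)
ls=cv2.createLineSegmentDetector().detect(gray)[0][:,0]
for L in ls:
  if np.hypot(L[2]-L[0],L[3]-L[1])>120:
    a,bb=op(L[0],L[1],0),op(L[2],L[3],0);print(L,a,bb,np.degrees(np.arctan2(*(bb-a)[1::-1])))
E
```

```text
brass [309 147  29  31 703] ((322.9245300292969, 162.33302307128906), (29.565372467041016, 30.61111831665039), 167.43418884277344)
panel n [-0.21  0.01  0.98] off of brass from panel 1.0361947268200145 52744
slot ((324.5, 162.0), (6.0, 15.0), 90.0) [317 159  16   7 102]
brass ctr [583.38 -38.66  67.06] slot [584.33 -38.44  67.26] slot at panel [584.34 -38.51  66.2 ]
tip [319.83 275.84]
tipf [319.83 273.94]
collfootF [320.05 286.93]
collfootL [303.84 286.94]
collR [336.26 286.91]
headF [320.11 290.87]
headT [320.55 328.41]
headTb [320.53 352.16]
[160, 162, 163, 159, 118, 103, 94, 94, 101, 104, 69, 30, 36, 42, 30, 28, 35, 27, 32, 38, 36, 38, 37, 34, 33, 37, 26, 17, 23, 27, 30, 25, 30, 30, 21, 26, 23, 29, 29, 33, 32, 34, 41]
268 [-16.25  -0.66 108.24] [-16.18  -0.32 108.05]
273 [ 3.15 -0.66 46.55] [ 3.25 -0.42 46.28]
278 [ 3.26 -0.66 39.59] [ 3.29 -0.43 39.51]
283 [ 3.12 -0.67 33.74] [ 3.17 -0.44 33.61]
288 [ 6.07 -0.67 20.82] [ 5.82 -0.46 21.42]
293 [ 6.02 -0.67 15.76] [ 6.04 -0.47 15.72]
298 [ 6.   -0.67 10.92] [ 5.57 -0.48 11.9 ]
303 [ 5.65 -0.68  7.09] [ 5.43 -0.49  7.57]
308 [ 3.62
[... 339 characters left out ...]
-0.27  -0.52 -11.72]
[  0.04 429.66 155.25 335.83] [ 283.93 -291.9     4.01] [ 457.16 -171.69   40.14] 34.757605150782624
[480.29 334.93 639.29 431.2 ] [ 681.9  -141.38   88.32] [ 775.2  -193.06  108.99] -28.982863002704637
[500.61  65.92 185.62  62.62] [675.33  12.78  85.3 ] [498.35  19.54  47.04] 177.81148562607711
[201.36 340.6  191.15  74.35] [ 494.91 -170.62   48.28] [501.48  12.76  47.79] 87.95049344028787
[459.35 330.62 501.18  66.76] [ 669.73 -140.     85.68] [675.65  12.36  85.38] 87.7765573692424
[193.11  73.   485.63  77.65] [502.83  13.5   48.07] [668.78   7.22  83.95] -2.166440598018155
[487.52  79.28 468.72 205.53] [669.78   6.39  84.17] [667.31 -61.16  84.34] -92.0942480299537
```

```bash
cat >> lock.py <<'E'
def target_R(yaw=-2.1):
    return (Ro.from_euler('z',yaw,degrees=True)*Ro.from_euler('y',-0.21)).as_matrix()@np.array([[0,1,0],[1,0,0],[0,0,-1.]])
def rotleft(yaw=-2.1):
    q=sense()['ee_rot'];R=Ro.from_quat([q[1],q[2],q[3],q[0]]).as_matrix()
    return Ro.from_matrix(R.T@target_R(yaw)).as_rotvec()
E
python3 - <<'E'
from lock import *
print(target_R(),rotleft())
c=pickle.load(open('w5.pkl','rb'));g=c['image'].max(2)
for r in (274,277,280): print(r,g[r,306:334].tolist())
cv2.imwrite('pics/w5c.png',cv2.resize(c['image'][125:205,280:380],None,fx=7,fy=7,interpolation=cv2.INTER_NEAREST))
E
```

```text
[[ 0.04  0.98  0.21]
 [ 1.   -0.04 -0.01]
 [ 0.    0.21 -0.98]] [-0.21 -0.01  0.05]
274 [161, 159, 154, 138, 123, 105, 104, 103, 103, 111, 105, 109, 103, 103, 93, 87, 90, 98, 106, 108, 108, 114, 138, 153, 167, 167, 161, 165]
277 [165, 162, 155, 129, 113, 104, 106, 104, 109, 108, 109, 107, 105, 99, 72, 62, 68, 92, 98, 104, 106, 110, 131, 148, 158, 158, 157, 159]
280 [161, 163, 153, 131, 107, 106, 105, 109, 104, 107, 107, 112, 109, 101, 76, 58, 63, 86, 102, 110, 108, 106, 125, 152, 160, 161, 159, 162]
```

View pics/w5c.png

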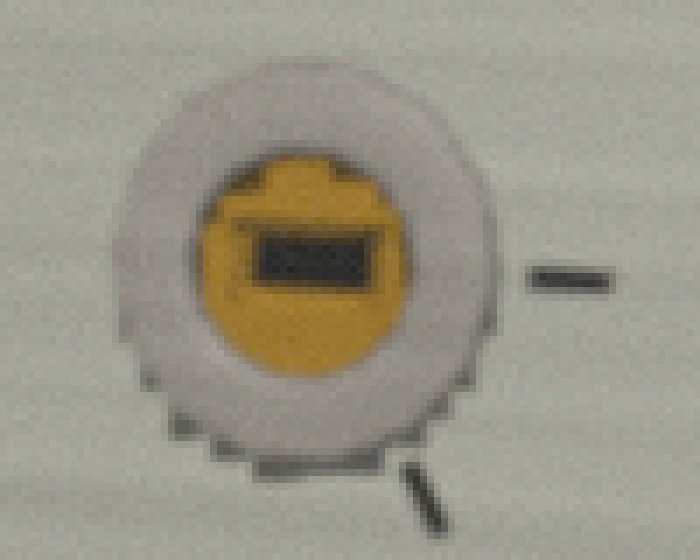

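The ring is clean: outer circle centred about (323.8,162.4), slot about (324.5,162). Tilting the tool to the panel normal.

Call:
move_arm(
  moves=[
    {"turn": [-0.1, 0, 0.02], "translation": [0, 0, 0], "hand": 0.3},
    {"turn": [-0.11, -0.01, 0.03], "translation": [0, 0, 0], "hand": 0.3},
    {"turn": [0, 0, 0], "translation": [0, 0, 0], "hand": 0.3},
    {"turn": [0, 0, 0], "translation": [0, 0, 0], "hand": 0.3},
    {"turn": [0, 0, 0], "translation": [0, 0, 0], "hand": 0.3},
  ],
)

```text
time_s: 7.43
eef_pos: [583.9, -90.7, 178.1]
ee_rot: [0.077, 0.717, 0.689, 0.071]
force: [0.4, 0.1, 0.1]
grip_width: 0.357
grip_force: 59.5
```

```bash
cat >> lock.py <<'E'
def ring(c,box):
    "ring outer ellipse: purple-grey tint (low green) mask in box x0,y0,x1,y1"
    x0,y0,x1,y1=box
    s=c['image'][y0:y1,x0:x1].astype(float);s=cv2.GaussianBlur(s,(0,0),1)
    t=s[...,1]-(s[...,0]+s[...,2])/2
    m=((t<1.5)&(s.max(2)>90)&(s.max(2)-s.min(2)<40)).astype(np.uint8)
    m=cv2.morphologyEx(m,cv2.MORPH_OPEN,np.ones((3,3)))
    cs,_=cv2.findContours(m,cv2.RETR_EXTERNAL,cv2.CHAIN_APPROX_NONE);k=max(cs,key=cv2.contourArea)
    e=cv2.fitEllipse(cv2.convexHull(k)); return (e[0][0]+x0,e[0][1]+y0),e[1:],cv2.boundingRect(k)
E
python3 - <<'E'
from lock import *
print(rotleft());dlt([584,-41,200])
c=cap('wrist');pickle.dump(c,open('w6.pkl','wb'))
e,r,n,off,op,b=lock(c)
x,y=map(int,e[0]);print(n)
cc,ee,br=ring(c,(x-40,y-40,x+40,y+40));print('ring',cc,ee,br)
R=c['Rc']@np.array(c['T_tool_cam'])[:3,:3].T;p=np.array(c['s']['eef_pos']);P=cloud(c);Q=(P-p)@R
print('tool z dot -n',-R[:,2]@n, 'tilt comp',R.T@-n)
for nm,q in (('brass',op(*e[0],off)),('slot',op(*r[0],off)),('ring',op(*cc,off+3.5))): print(nm,q,'tool',R.T@(q-p))
print('ring dia check',np.linalg.norm(op(cc[0]-ee[0][0]/2,cc[1],off+3.5)-op(cc[0]+ee[0][0]/2,cc[1],off+3.5)),'brass depth tool z',np.nanmedian(Q[b][:,2]))
g=c['image'].max(2)
for rr in range(266,300,2): print(rr,g[rr,319],Q[rr,313:325].mean(0))
for rr in (275,278): print(g[rr,305:335].tolist())
# edges
gray=cv2.cvtColor(c['image'],cv2.COLOR_BGR2GRAY)
for L in cv2.createLineSegmentDetector().detect(gray)[0][:,0]:
  if np.hypot(L[2]-L[0],L[3]-L[1])>110:
    a,bb=R.T@op(L[0],L[1],0),R.T@op(L[2],L[3],0);d=bb-a;print(L,'tool-angle',np.degrees(np.arctan2(d[1],d[0]))%90)
cv2.imwrite('pics/w6c.png',np.hstack([cv2.resize(c['image'][y-35:y+35,x-35:x+35],(400,400),interpolation=0),cv2.resize(c['image'][250:320,285:355],(400,400),interpolation=0)]))
E
```

```text
[-0.    0.01 -0.  ]
pos [583.9 -90.7 178.1] xax [ 0.04  1.   -0.01] yang -2.2 z [ 0.21 -0.01 -0.98] t 7.4333 F [0.4 0.1 0.1] M [0.02 0.11 0.02] grip 0.35685904267170104 59.52939759939909
shift tool [ 49.6   2.8 -22. ]
brass [262 146  30  31 733] ((276.78857421875, 160.86590576171875), (29.849384307861328, 31.118175506591797), 147.3865203857422)
panel n [-0.21  0.01  0.98] off of brass from panel 1.0733151631547742 54564
slot ((277.5, 160.0), (6.0, 15.0), 90.0) [270 157  16   7 106]
[-0.21  0.01  0.98]
ring (276.32282638549805, 164.13954162597656) ((45.82643508911133, 52.62474822998047), 106.4073715209961) (15, 32, 53, 36)
tool z dot -n 0.9999868146397283 tilt comp [0. 0. 1.]
brass [583.41 -38.83  67.13] tool [ 52.34 -25.45 107.82]
slot [583.86 -38.33  67.22] tool [ 52.85 -25.   107.82]
ring [582.66 -40.48  70.56] tool [ 50.64 -25.41 104.33]
ring dia check 27.35608247157758 brass depth tool z 107.82226150172855
266 159 [-15.31  -0.3  109.13]
268 164 [-16.78  -0.31 109.35]
270 159 [-18.33  -0.31 109.81]
272 108 [ 2.64 -0.31 48.99]
274 87 [ 3.24 -0.31 44.59]
276 91 [ 3.09 -0.32 42.31]
2
[... 297 characters left out ...]
159, 156, 159, 154, 132, 111, 105, 104, 100, 104, 106, 103, 105, 98, 94, 76, 61, 74, 89, 102, 99, 101, 108, 126, 155, 160, 158, 158, 162, 158]
[162, 161, 159, 159, 135, 107, 101, 106, 110, 103, 105, 105, 102, 103, 92, 64, 59, 67, 89, 96, 101, 102, 103, 133, 147, 159, 159, 158, 162, 160]
[  0.08 429.72 133.59 348.89] tool-angle 57.94218988861492
[477.92 333.46 627.7  424.26] tool-angle 32.171671273992146
[433.13  62.02 114.38  62.68] tool-angle 89.96834682446418
[123.58 133.07 145.72 299.36] tool-angle 89.95957793255761
[416.05 324.41 435.32  64.35] tool-angle 89.98765126272357
[424.76  74.32 408.21 319.3 ] tool-angle 89.98018071776832
[125.63  73.85 423.13  73.31] tool-angle 89.9769040696655
```

View pics/w6c.png

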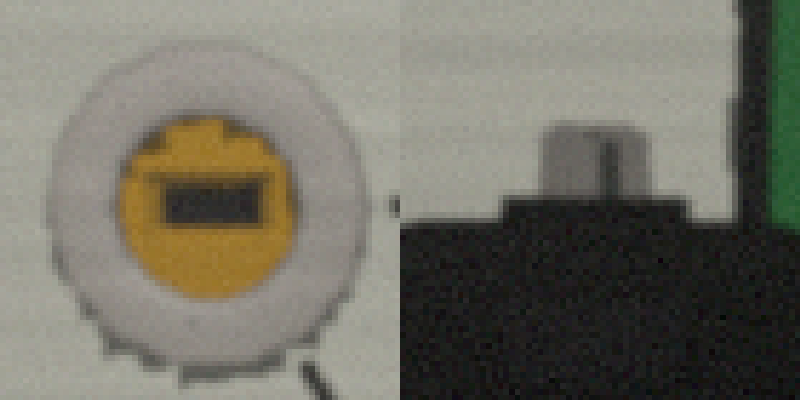

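Orientation is square to the panel. Key axis in tool axes is about (1.55,−0.4) with no tilt; the keyway is about (53.1,−25.2,108). Moving above it and re-checking.

Call:
move_arm(
  moves=[
    {"turn": [0, 0, 0], "translation": [26, -12.4, 0], "hand": 0.3},
    {"turn": [0, 0, 0], "translation": [25.5, -12.4, 0], "hand": 0.3},
    {"turn": [0, 0, 0], "translation": [0, 0, 20], "hand": 0.3},
    {"turn": [0, 0, 0], "translation": [0, 0, 20], "hand": 0.3},
    {"turn": [0, 0, 0], "translation": [0, 0, 0], "hand": 0.3},
    {"turn": [0, 0, 0], "translation": [0, 0, 0], "hand": 0.3},
    {"turn": [0, 0, 0], "translation": [0, 0, 0], "hand": 0.3},
  ],
)

```text
time_s: 8.07
eef_pos: [570.1, -39.5, 133.5]
ee_rot: [0.077, 0.717, 0.689, 0.071]
force: [-0.5, -0.6, -0.4]
grip_width: 0.359
grip_force: 59.5
```

Run:
```python
from lock import *
c0=pickle.load(open('w6.pkl','rb'));R=c0['Rc']@np.array(c0['T_tool_cam'])[:3,:3].T
tgt=np.array(c0['s']['eef_pos'])+R@[51.55,-24.8,40];print('tgt',tgt);dlt(tgt);print(rotleft())
c=cap('wrist');pickle.dump(c,open('w7.pkl','wb'))
cv2.imwrite('pics/w7c.png',cv2.resize(c['image'][220:320,260:380],None,fx=6,fy=6,interpolation=0))
```

```text
tgt [569.94 -38.77 133.61]
pos [570.1 -39.5 133.5] xax [ 0.04  1.   -0.01] yang -2.29 z [ 0.21 -0.01 -0.98] t 8.0667 F [-0.5 -0.6 -0.4] M [-0.    0.1   0.03] grip 0.35907459453404444 59.53301668167114
shift tool [ 0.7 -0.2 -0.1]
[ 0.    0.01 -0.  ]
```

View pics/w7c.png

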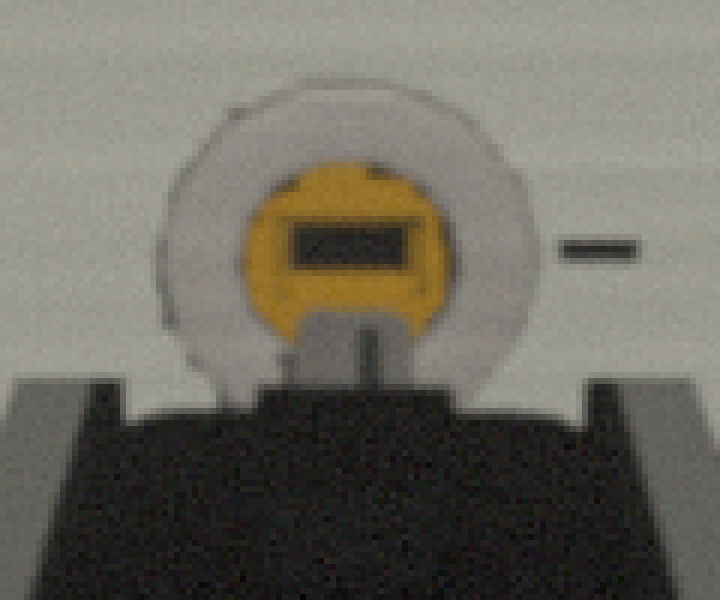

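Run:
```python
from lock import *
c=pickle.load(open('w7.pkl','rb'));T=np.array(c['T_tool_cam']);R=c['Rc']@T[:3,:3].T;p=np.array(c['s']['eef_pos']);Q=(cloud(c)-p)@R
print('face z',np.nanmedian(Q[252:256,305:330,2]),np.nanmedian(Q[266:270,305:330,2]),'ring',np.nanmedian(Q[238:244,308:330],(0,1)))
for rr in range(272,300,2): print(rr,np.nanmedian(Q[rr,312:326],0))
def tz(u,v,z):
    o=T[:3,3];d=T[:3,:3]@[(u-c['cx'])/c['f'],(v-c['cy'])/c['f'],1];return o+d*(z-o[2])/d[2]
zf=np.nanmedian(Q[252:256,305:330,2])
k=lambda a,b:(a/6-.5+260,b/6-.5+220)
print('slot',tz(*k(349.5,246),zf),'chamfer',tz(*k(350,244),zf),'brass x',tz(*k(348,260),zf),'ring outer top',tz(*k(350,80),zf-3.5),'L',tz(*k(160,250),zf-3.5),'R',tz(*k(540,250),zf-3.5),'blade',tz(*k(356.5,330),47),'collar',tz(*k(357.5,390),27),'brass top',tz(*k(348,160),zf))
```

```text
face z 67.37507992284839 68.07490115660798 ring [14.5  -0.29 63.96]
272 [ 2.5  -0.31 49.37]
274 [ 3.06 -0.31 45.07]
276 [ 3.07 -0.31 42.37]
278 [ 2.96 -0.32 40.04]
280 [ 3.02 -0.32 37.34]
282 [ 3.1  -0.32 34.67]
284 [ 5.43 -0.32 26.49]
286 [ 5.68 -0.32 23.64]
288 [ 6.   -0.32 20.68]
290 [ 5.97 -0.32 18.64]
292 [ 5.85 -0.32 16.88]
294 [ 6.09 -0.32 14.3 ]
296 [ 6.01 -0.32 12.53]
298 [ 5.83 -0.33 11.02]
slot [ 2.42 -0.71 67.38] chamfer [ 2.6  -0.66 67.38] brass x [ 1.1  -0.84 67.38] ring outer top [18.61 -0.63 63.88] L [  3.24 -17.33  63.88] R [ 3.19 16.02 63.88] blade [ 2.08 -0.11 47.  ] collar [ 5.   -0.07 27.  ] brass top [10.42 -0.83 67.38]
```

Call:
move_arm(
  moves=[
    {"turn": [0, 0, 0], "translation": [0.6, -0.5, 6], "hand": 0.3},
    {"turn": [0, 0, 0], "translation": [0, 0, 5], "hand": 0.3},
    {"turn": [0, 0, 0], "translation": [0, 0, 3], "hand": 0.3},
    {"turn": [0, 0, 0], "translation": [0, 0, 2], "hand": 0.3},
    {"turn": [0, 0, 0], "translation": [0, 0, 2], "hand": 0.3},
    {"turn": [0, 0, 0], "translation": [0, 0, 2], "hand": 0.3},
    {"turn": [0, 0, 0], "translation": [0, 0, 0], "hand": 0.3},
  ],
)

```text
time_s: 8.7
eef_pos: [573.1, -38.8, 112.4]
ee_rot: [0.077, 0.717, 0.689, 0.071]
force: [0.1, -0.3, -0.0]
grip_width: 0.358
grip_force: 59.5
```

Run:
```python
from lock import *
c0=pickle.load(open('w6.pkl','rb'));R=c0['Rc']@np.array(c0['T_tool_cam'])[:3,:3].T
c7=pickle.load(open('w7.pkl','rb'));dlt(np.array(c7['s']['eef_pos'])+R@[.6,-.5,20]);print(R.T@sense()['force'])
```

```text
pos [573.1 -38.8 112.4] xax [ 0.04  1.   -0.  ] yang -2.31 z [ 0.21 -0.01 -0.98] t 8.7 F [ 0.1 -0.3 -0. ] M [ 0.01  0.1  -0.02] grip 0.35811756603499395 59.53276880085468
shift tool [-0.2  1.  -1.2]
[-0.31  0.12  0.07]
```

Call:
move_arm(
  moves=[
    {"turn": [0, 0, 0], "translation": [0, 0, 2], "hand": 0.3},
    {"turn": [0, 0, 0], "translation": [0, 0, 2], "hand": 0.3},
    {"turn": [0, 0, 0], "translation": [0, 0, 2], "hand": 0.3},
    {"turn": [0, 0, 0], "translation": [0, 0, 0], "hand": 0.3},
  ],
)

```text
time_s: 9.03
eef_pos: [574.6, -39.0, 106.7]
ee_rot: [0.077, 0.717, 0.689, 0.071]
force: [1.3, -0.7, -0.5]
grip_width: 0.355
grip_force: 59.5
```

Run:
```python
from lock import *
c0=pickle.load(open('w6.pkl','rb'));R=c0['Rc']@np.array(c0['T_tool_cam'])[:3,:3].T
c7=pickle.load(open('w7.pkl','rb'));dlt(np.array(c7['s']['eef_pos'])+R@[.6,-.5,26]);print(R.T@sense()['force'])
```

```text
pos [574.6 -39.  106.7] xax [ 0.04  1.   -0.  ] yang -2.31 z [ 0.21 -0.01 -0.98] t 9.0333 F [ 1.3 -0.7 -0.5] M [-0.15 -0.14 -0.08] grip 0.3553753791308736 59.547263123095036
shift tool [-0.1  0.7 -1.1]
[-0.69  1.14  0.8 ]
```

Call:
move_arm(
  moves=[
    {"turn": [0, 0, 0], "translation": [-0.1, 0.2, 2], "hand": 0.3},
    {"turn": [0, 0, 0], "translation": [0, 0, 3], "hand": 0.3},
    {"turn": [0, 0, 0], "translation": [0, 0, 3], "hand": 0.3},
    {"turn": [0, 0, 0], "translation": [0, 0, 2], "hand": 0.3},
    {"turn": [0, 0, 0], "translation": [0, 0, 0], "hand": 0.3},
  ],
)

```text
time_s: 9.45
eef_pos: [576.8, -39.2, 96.8]
ee_rot: [0.077, 0.717, 0.689, 0.071]
force: [1.3, -0.9, -1.1]
grip_width: 0.361
grip_force: 59.5
```

Run:
```python
from lock import *
c0=pickle.load(open('w6.pkl','rb'));R=c0['Rc']@np.array(c0['T_tool_cam'])[:3,:3].T
c7=pickle.load(open('w7.pkl','rb'));dlt(np.array(c7['s']['eef_pos'])+R@[.5,-.3,36]);print(R.T@sense()['force'])
```

```text
pos [576.8 -39.2  96.8] xax [ 0.04  1.   -0.  ] yang -2.31 z [ 0.21 -0.01 -0.98] t 9.45 F [ 1.3 -0.9 -1.1] M [-0.11 -0.12 -0.02] grip 0.3611258998218195 59.51776675879955
shift tool [-0.2  0.8 -1.3]
[-0.83  1.04  1.38]
```

Call:
move_arm(
  moves=[
    {"turn": [0, 0, 0], "translation": [0, 0, 1.5], "hand": 0.3},
    {"turn": [0, 0, 0], "translation": [0, 0, 1.5], "hand": 0.3},
    {"turn": [0, 0, 0], "translation": [0, 0, 0], "hand": 0.3},
  ],
)

```text
time_s: 9.7
eef_pos: [577.3, -39.2, 94.1]
ee_rot: [0.077, 0.717, 0.689, 0.071]
force: [1.9, -0.9, -0.8]
grip_width: 0.359
grip_force: 59.5
```

Call:
move_arm(
  moves=[
    {"turn": [0, 0, 0], "translation": [0, 0, 1], "hand": 0.3},
    {"turn": [0, 0, 0], "translation": [0, 0, 0], "hand": 0.3},
  ],
)

```text
time_s: 9.87
eef_pos: [577.5, -39.2, 93.2]
ee_rot: [0.077, 0.717, 0.689, 0.071]
force: [1.6, -0.3, -1.5]
grip_width: 0.356
grip_force: 59.5
```

Call:
move_arm(
  moves=[
    {"turn": [0, 0, 0], "translation": [0, 0, 1], "hand": 0.3},
    {"turn": [0, 0, 0], "translation": [0, 0, 0], "hand": 0.3},
  ],
)

```text
time_s: 10.03
eef_pos: [577.7, -39.2, 92.9]
ee_rot: [0.077, 0.717, 0.689, 0.071]
force: [-4.1, -1.1, 6.7]
grip_width: 0.36
grip_force: 60.6
```

Call:
move_arm(
  moves=[
    {"turn": [0, 0, 0], "translation": [0, 0, 0.7], "hand": 0.3},
    {"turn": [0, 0, 0], "translation": [0, 0, 0], "hand": 0.3},
    {"turn": [0, 0, 0], "translation": [0, 0, 0], "hand": 0.3},
  ],
)

```text
time_s: 10.28
eef_pos: [577.8, -39.3, 92.7]
ee_rot: [0.077, 0.717, 0.689, 0.071]
force: [-5.9, -0.6, 13.0]
grip_width: 0.356
grip_force: 61.2
```

Run:
```python
from lock import *
dlt([577.7,-39.2,92.9]);c=cap('wrist');pickle.dump(c,open('w8.pkl','wb'));T=np.array(c['T_tool_cam']);R=c['Rc']@T[:3,:3].T;p=np.array(c['s']['eef_pos']);Q=(cloud(c)-p)@R
print(R.T@c['s']['force'])
g=c['image'].max(2)
for rr in range(258,330,4): print(rr,g[rr,319],np.nanmedian(Q[rr,312:326],0),'side',np.nanmedian(Q[rr,290:300],0))
cv2.imwrite('pics/w8c.png',cv2.resize(c['image'][220:320,260:380],None,fx=6,fy=6,interpolation=0))
```

```text
pos [577.8 -39.3  92.7] xax [ 0.04  1.   -0.01] yang -2.28 z [ 0.21 -0.01 -0.98] t 10.2833 F [-5.9 -0.6 13. ] M [-0.02  0.82 -0.  ] grip 0.3563524422734576 61.22632898390293
shift tool [ 0.1 -0.1 -0.2]
[ -0.94  -3.04 -13.98]
258 149 [16.92 -0.31 27.28] side [ 16.91 -10.45  27.34]
262 151 [16.62 -0.31 22.88] side [ 14.94 -10.71  27.88]
266 138 [15.1  -0.31 22.25] side [ 13.51 -10.54  26.83]
270 138 [13.42 -0.31 22.03] side [ 13.02 -10.3   23.18]
274 133 [11.61 -0.31 22.18] side [ 11.62 -10.25  22.2 ]
278 146 [ 8.41 -0.32 25.91] side [  9.71 -10.34  22.57]
282 147 [ 6.74 -0.32 25.52] side [  7.97 -10.37  22.46]
286 40 [ 5.38 -0.32 24.36] side [  6.16 -10.34  22.5 ]
290 31 [ 5.95 -0.32 18.68] side [  5.93 -10.13  18.78]
294 36 [ 5.96 -0.32 14.61] side [ 6.01 -9.92 14.51]
298 34 [ 5.86 -0.32 10.94] side [ 5.93 -9.66 10.82]
302 33 [ 5.94 -0.33  7.08] side [ 6.04 -9.4   6.88]
306 27 [ 4.31 -0.33  7.03] side [ 6.   -9.28  3.47]
310 35 [ 2.63 -0.33  7.07] side [ 5.99 -9.03  0.14]
314 29 [ 1.28 -0.33  6.4 ] side [ 5.98 -8.83 -3.04]
318 26 [ 5.8  -0.33 -5.76] side [ 5.95 -8.66 -6.04]
322 19 [ 5.73 -0.33 -8.57] side [ 6.08 -8.51 -9.2 ]
326 30 [  5.81  -0.34 -11.52] side [  5.45  -8.39 -10.83]
```

View pics/w8c.png

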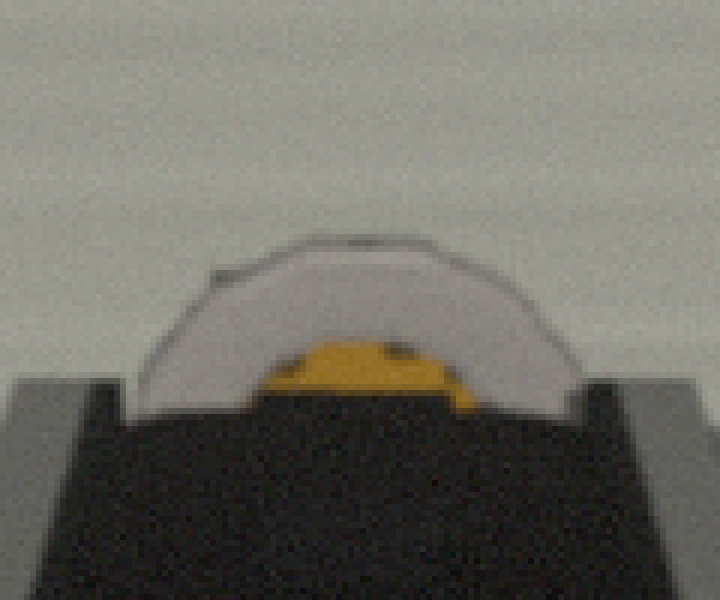

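The collar sits on the brass face (row 286) and the push force rises stiffly to 14 N, so the key is home. Turning clockwise now.

Call:
move_arm(
  moves=[
    {"turn": [0, 0, 0.1], "translation": [0, -0.1, 0], "hand": 0.3},
    {"turn": [0, 0, 0.1], "translation": [0, -0.1, 0], "hand": 0.3},
    {"turn": [0, 0, 0.1], "translation": [0, -0.1, 0], "hand": 0.3},
    {"turn": [0, 0, 0.1], "translation": [0, -0.1, 0], "hand": 0.3},
    {"turn": [0, 0, 0], "translation": [0, 0, 0], "hand": 0.3},
  ],
)

```text
time_s: 10.75
eef_pos: [577.7, -39.6, 92.8]
ee_rot: [0.062, 0.841, 0.53, 0.085]
force: [-4.9, -1.7, 10.7]
grip_width: 0.36
grip_force: 60.9
```

```bash
cat > f.py <<'E'
from lock import *
np.set_printoptions(precision=2,suppress=True)
s=sense();q=s['ee_rot'];R=Ro.from_quat([q[1],q[2],q[3],q[0]]).as_matrix()
print('F tool',R.T@s['force'],'M tool',R.T@s['wrist_torque'],'turned',Ro.from_matrix(target_R().T@R).as_rotvec(),s['joints'])
E
python3 f.py
```

```text
F tool [ -2.76  -1.56 -11.44] M tool [ 0.36 -0.57 -0.07] turned [-0.   -0.01  0.41] [-0.29  0.51  1.67  0.07  0.75  0.11]
```

Call:
move_arm(
  moves=[
    {"turn": [0, 0, 0.1], "translation": [0, -0.1, 0], "hand": 0.3},
    {"turn": [0, 0, 0.1], "translation": [0, -0.1, 0], "hand": 0.3},
    {"turn": [0, 0, 0.1], "translation": [0, -0.1, 0], "hand": 0.3},
    {"turn": [0, 0, 0.1], "translation": [0, -0.1, 0], "hand": 0.3},
    {"turn": [0, 0, 0.1], "translation": [0, -0.1, 0], "hand": 0.3},
    {"turn": [0, 0, 0.1], "translation": [0, -0.1, 0], "hand": 0.3},
    {"turn": [0, 0, 0], "translation": [0, 0, 0], "hand": 0.3},
  ],
)

```text
time_s: 11.33
eef_pos: [577.5, -39.1, 92.8]
ee_rot: [0.034, 0.96, 0.258, 0.1]
force: [-3.3, -2.1, 10.2]
grip_width: 0.357
grip_force: 60.7
```

```bash
python3 f.py
```

```text
F tool [ -2.08   1.36 -10.62] M tool [-0.05 -0.42 -0.06] turned [-0.   -0.    1.01] [-0.29  0.51  1.68  0.07  0.75  0.71]
```

Call:
move_arm(
  moves=[
    {"turn": [0, 0, 0.1], "translation": [0, -0.1, 0], "hand": 0.3},
    {"turn": [0, 0, 0.08], "translation": [0, 0, 0], "hand": 0.3},
    {"turn": [0, 0, 0.03], "translation": [0, 0, 0], "hand": 0.3},
    {"turn": [0, 0, 0], "translation": [0, 0, 0], "hand": 0.3},
    {"turn": [0, 0, 0], "translation": [0, 0, 0], "hand": 0.3},
  ],
)

```text
time_s: 11.75
eef_pos: [577.5, -39.0, 92.8]
ee_rot: [0.024, 0.982, 0.159, 0.103]
force: [-1.6, -1.5, 9.9]
grip_width: 0.358
grip_force: 60.7
```

```bash
python3 f.py
```

```text
F tool [ -0.06   1.73 -10.03] M tool [-0.06 -0.36 -0.04] turned [-0.01 -0.    1.21] [-0.29  0.51  1.68  0.07  0.75  0.92]
```

Call:
move_arm(
  moves=[
    {"turn": [0, 0, 0.03], "translation": [0, 0, 0], "hand": 0.3},
    {"turn": [0, 0, 0.03], "translation": [0, 0, 0], "hand": 0.3},
    {"turn": [0, 0, 0], "translation": [0, 0, 0], "hand": 0.3},
    {"turn": [0, 0, 0], "translation": [0, 0, 0], "hand": 0.3},
  ],
)

```text
time_s: 12.08
eef_pos: [577.5, -39.0, 92.8]
ee_rot: [0.02, 0.986, 0.129, 0.104]
force: [-3.1, -1.2, 9.2]
grip_width: 0.358
grip_force: 60.7
```

```bash
python3 f.py
```

```text
F tool [-1.38  0.98 -9.64] M tool [-0.05 -0.29 -0.04] turned [-0.01 -0.    1.27] [-0.29  0.51  1.68  0.07  0.75  0.98]
```

Call:
move_arm(
  moves=[
    {"turn": [0, 0, 0.04], "translation": [0, 0, 0], "hand": 0.3},
    {"turn": [0, 0, 0.04], "translation": [0, 0, 0], "hand": 0.3},
    {"turn": [0, 0, 0], "translation": [0, 0, 0], "hand": 0.3},
    {"turn": [0, 0, 0], "translation": [0, 0, 0], "hand": 0.3},
  ],
)

```text
time_s: 12.42
eef_pos: [577.5, -38.9, 92.7]
ee_rot: [0.016, 0.99, 0.09, 0.105]
force: [-4.3, -0.9, 10.1]
grip_width: 0.359
grip_force: 60.8
```

```bash
python3 f.py
python3 - <<'E'
from lock import *
c=cap('wrist');pickle.dump(c,open('w9.pkl','wb'));T=np.array(c['T_tool_cam']);R=c['Rc']@T[:3,:3].T;p=np.array(c['s']['eef_pos']);Q=(cloud(c)-p)@R
A=Q[290:302,296:344].reshape(-1,3);A=A[np.abs(A[:,0]-6)<3];k=np.polyfit(A[:,1],A[:,0],1);print('face slope (rad)',k)
E
```

```text
F tool [ -2.18   0.61 -10.78] M tool [-0.   -0.29 -0.17] turned [-0.01 -0.    1.35] [-0.29  0.51  1.68  0.07  0.75  1.06]
face slope (rad) [-0.01  4.99]
```

Call:
move_arm(
  moves=[
    {"turn": [0, 0, 0.04], "translation": [0, 0, 0], "hand": 0.3},
    {"turn": [0, 0, 0], "translation": [0, 0, 0], "hand": 0.3},
    {"turn": [0, 0, 0], "translation": [0, 0, 0], "hand": 0.3},
    {"turn": [0, 0, 0], "translation": [0, 0, 0], "hand": 0.3},
  ],
)

```text
time_s: 12.8
eef_pos: [577.5, -38.9, 92.7]
ee_rot: [0.014, 0.992, 0.07, 0.105]
force: [-3.5, 0.1, 11.2]
grip_width: 0.361
grip_force: 60.8
```

```bash
python3 f.py
```

```text
F tool [ -1.1   -0.12 -11.71] M tool [-0.08 -0.36 -0.21] turned [-0.01 -0.    1.39] [-0.29  0.51  1.68  0.07  0.75  1.1 ]
```

Torque climbs at the stop with no slip in the pads, so it is on. Releasing.

Call:
move_arm(
  moves=[
    {"turn": [0, 0, 0], "translation": [0, 0, 0], "hand": 0.42},
    {"turn": [0, 0, 0], "translation": [0, 0, 0], "hand": 0.5},
    {"turn": [0, 0, 0], "translation": [0, 0, 0], "hand": 0.6},
    {"turn": [0, 0, 0], "translation": [0, 0, 0], "hand": 0.65},
    {"turn": [0, 0, 0], "translation": [0, 0, 0], "hand": 0.65},
    {"turn": [0, 0, 0], "translation": [0, 0, -10], "hand": 0.65},
    {"turn": [0, 0, 0], "translation": [0, 0, -20], "hand": 0.65},
    {"turn": [0, 0, 0], "translation": [0, 0, -30], "hand": 0.65},
    {"turn": [0, 0, 0], "translation": [0, 0, -30], "hand": 0.65},
    {"turn": [0, 0, 0], "translation": [0, 0, 0], "hand": 0.65},
  ],
  grip_force=20,
)

```text
time_s: 13.63
eef_pos: [559.6, -37.9, 185.8]
ee_rot: [0.015, 0.992, 0.07, 0.108]
force: [-0.4, 0.2, 0.8]
grip_width: 0.653
grip_force: 0.0
```

```bash
python3 f.py
python3 - <<'E'
from lock import *
c=cap('wrist');T=np.array(c['T_tool_cam']);R=c['Rc']@T[:3,:3].T;p=np.array(c['s']['eef_pos']);P=cloud(c);Q=(P-p)@R
m=(Q[...,2]>60)&(Q[...,2]<87)&(np.abs(Q[...,0])<30)&(np.abs(Q[...,1])<30)
X=Q[m];t=X[X[:,2]<84];print(len(X),np.percentile(X[:,2],[1,5,50]))
r=cv2.minAreaRect(t[:,:2].astype(np.float32));print('top face',np.percentile(t[:,2],[2,50]),r)
cv2.imwrite('pics/w10.png',c['image'])
E
```

```text
F tool [-0.21 -0.26 -0.9 ] M tool [ 0.   -0.08  0.03] turned [-0.01  0.    1.39] [-0.3   0.35  1.64  0.06  0.94  1.1 ]
885 [81.9 82.3 83.5]
top face [81.95 83.23] ((-1.9503984451293945, -1.5417766571044922), (29.143239974975586, 9.448577880859375), 80.84516143798828)
```

View pics/w10.png

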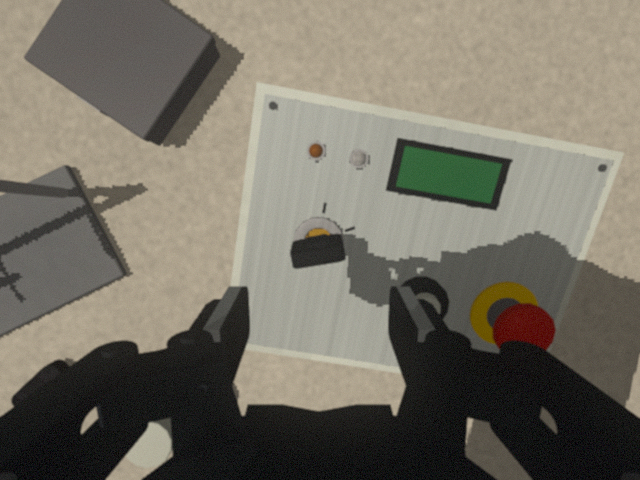

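The key stands upright in the switch at (318,250), about 70° from its off direction (60° plus play), with its head at the seated height. The gripper is clear, the emergency stop is up, and the box is undisturbed.

```bash
python3 -c "
from rig import finish_job
print(finish_job())"
```

```text
the job is handed in; nothing more can be done
None
```

The console key is fully home in the key switch and turned clockwise to the stop (on), judging by turning torque and the final wrist picture. The gripper is clear and the job is handed in, though the hand-in call returned no verdict.

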